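# Sort the mixed packs of tahini into the counter trays

### The arm

A 6-joint arm with a two-finger parallel gripper is mounted at the origin on the work surface. World frame = base frame: x ahead of the robot, y to its left, z up, the work surface at z = 0. Lengths are in m, angles in rad, forces in N, time in s.
With the tool pointing down it reaches from about 0.275 to 0.975 m from the base axis. Payload 8.4 kg.
Tool frame: the origin (TCP) lies at the very end of the fingers, on their centre line; the grasp point (between the pads) lies behind it (manip.grip_depth is the x of the grasp point in the tool frame, in m); x points along the fingers, z is the direction in which the jaws open and shut, and the axes are right-handed (so a half turn about x gives the same grasp; the last joint's range is limited). The gripper opens to 92 mm and grips with 3 to 60 N. Pads are 20 mm wide; open, the fingers measure 128 mm over their backs; the gripper's body (75 mm by 189 mm) begins 69 mm behind the grasp point.
Start: joints at [1.126, 0.353, 1.633, -0, 1.155, -0.002], TCP at [0.268, 0.565, 0.215] pointing down, gripper open.
Joint ranges: [-2.63, 2.63], [-0.92, 2.1], [0.06, 2.66], [-1.3, 4.44], [0, 2.69], [-3.02, 3.02]. Speed limits (rad/s): [2.22, 2.22, 2.79, 3.14, 3.14, 3.14].

### API

Orientations are given as [roll, pitch, yaw] about the fixed x, y, z axes, in that order (R = Rz(yaw) Ry(pitch) Rx(roll)).
In Python, from bench import manip gives the robot as it stands.
- The arm moves only by the tool move_arm, never from a script. Its arguments are lists of equal length, an entry for each row: "fingers": the finger opening in cm, from 0 to 9.19; "offset": the shift along the tool's x, y, z in cm, a list of three; "delta_rot": the turn, a rotation vector about the tool's x, y, z in degrees, a list of three. A call has 1 to 10 rows; each row shifts and turns the commanded pose from where the row before left it, along the tool's axes as they then stand; what a row does not reach is not made up. A row lasts 1/8 s, in which the tool goes at most 62.5 mm and 10.7 degrees, less where a joint would pass 70% of its speed; a pose out of reach is approached as far as the arm can. A call is refused whole if a number of a shift passes 6.25 or a number of a turn 10.7, either way. A call with a gripper value outside its range is refused whole. The fingers move at their own pace and stop on an object; "newtons" is the grip in N (left out, the last holds). Time passes only in rows, so rows that do not move let the fingers close. It gives the time, the measured TCP pose, the force and the opening at its end, in the units of the state.
- manip.state(): the state, without advancing time (a new reading comes with each control period).
- manip.grab_frame(name): name is "scene" or "top" or "wrist"; returns a dict with "color" (384x512x3 uint8, blue, green, red), "vfov" (degrees; the focal length in pixels is half the picture's height over the tangent of half this angle, whatever the lens; pixels are square), "cx", "cy" (the principal point, pixels), "R" (3x3) and "t" (3): a world point X has camera coordinates R X + t. Camera axes: x right, y down, z forward; pixel columns grow to the right and rows downward; lengths in m; the calibration is good to about 2 mm. A picture is of the moment at which its call begins. There is no depth.
- manip.finish_job(): hands the job in, once; it reports no verdict.
Trained networks look in a picture, given as the dict that the camera call returned (one of the last four; its "shot" number tells which), for a name from the list of things; names that differ only in an ending like _2 or _b are one class to them, and where a whole thing is asked for, a point or a joint stands for the part that bears it (a point fixed in the world has none). Each returns a list of dicts, best first, with "score" (0 to 1); they miss things now and then, are a little off and sometimes report something else, mostly with a low value. They report only what shows in the picture. A call takes as long as a camera call. They do not tell look-alikes from the thing itself.
- manip.boxes_of(picture, query): "rect" ([left, top, right, bottom] in pixels, round what is visible of it).
The state is a dict: "time": time; "qpos": joint angles; "dq": joint speeds; "joint_efforts": joint torques, N m; "eef_pos": TCP position; "eef_rot": TCP orientation; "force": force on the tool from outside, world axes, zero at the start; "torque": the same for the moment, N m; "grip_width": finger opening in m.
Only numpy, scipy, OpenCV 4.12 (cv2) and the standard library are available. Lean on these libraries where they do the work, as an engineer would, in place of code of your own. Each camera call takes 0.05 s, during which the arm holds its last target.

### The job

Sort the five small packs with yellow lids that stand mixed in a row on the shop counter (not the big jars at the far edge): the two squat round jars go into the round white tray, the tall slim jar into the small square metal tray, and the two oblong tubs into the long metal tray. Stand every pack flat on the floor of its tray with its lid up, not on a rim or on another pack, and leave the mug and the steel shaker standing where they are.

Things in the scene. Friction and masses are not known exactly. Their poses are not given: they have to be found in the camera images.
- squat_jar_a: one of two equal squat round jars: loose, beige with a yellow lid, 60 mm in diameter, 60 mm high (the top 18 mm is the lid, 58 mm across), about 170 g. Origin: centre of its underside, z up.
- squat_jar_b: the other squat round jar, just like squat_jar_a.
- slim_jar: the tall slim round jar: loose, beige with a yellow lid, 44 mm in diameter, 92 mm high (the top 18 mm is the lid, 42 mm across), about 150 g. Origin: centre of its underside, z up.
- tub_a: one of two equal oblong tubs: loose, beige with a yellow lid, 68 mm long (own x), 46 mm wide (own y), 50 mm high, about 150 g. Origin: centre of its underside, z up.
- tub_b: the other oblong tub, just like tub_a.
- round_tray: round white tray fixed to the counter, open at the top: 168 mm across at the foot, 172 mm at the rim, rim 22 mm above the counter, wall 4 mm, inner floor 4 mm above the counter and 160 mm across; it holds two squat jars side by side. Origin: centre of its underside, on the counter.
- square_tray: small square metal tray fixed to the counter, open at the top: 82 x 82 mm outside, 74 x 74 mm inside, rim 22 mm above the counter, inner floor 4 mm above the counter. Origin: centre of its underside, on the counter; own x and y along its sides.
- long_tray: long narrow metal tray fixed to the counter, open at the top: 80 mm (own x) x 188 mm (own y) outside, 72 x 180 mm inside, rim 22 mm above the counter, inner floor 4 mm above the counter; it holds two tubs end to end, their long sides along its length. Origin: centre of its underside, on the counter.
- mug: bystander: white mug, loose, 60 mm across, 66 mm high, a handle standing out about 37 mm on its own +y side. To be left where it stands. Origin: centre of its underside.
- shaker: bystander: plain steel sugar shaker with a domed top, no yellow lid, loose, 46 mm in diameter, 76 mm high. To be left where it stands. Origin: centre of its underside.
Things that resemble listed ones, but are neither listed nor needed, are in the scene too. Leave any blue or turquoise look-alike of the tub_a alone. What is shaped like the squat_jar_a but green is not meant.

How it is judged:
At the end, for the whole second after the job is handed in: Squat jars on the round tray's floor (within 56 mm of its centre), slim jar in the square tray (within 20 mm along each side), tubs in the long tray (within 36 mm across, 75 mm along); undersides 1 to 8 mm above the counter, lids up, tilt under 0.12 rad, released, at rest (horizontal distance between each of squat_jar_a, squat_jar_b and round_tray below 0.056 m and z of squat_jar_a in the frame of round_tray between 0.001 and 0.008 m and angle between each of squat_jar_a, squat_jar_b, slim_jar, tub_a, tub_b's own z axis and vertical below 0.12 rad and linear speed of each of squat_jar_a, squat_jar_b, slim_jar, tub_a, tub_b below 0.02 m/s and angular speed of each of squat_jar_a, squat_jar_b, slim_jar, tub_a, tub_b below 0.2 rad/s and z of squat_jar_b in the frame of round_tray between 0.001 and 0.008 m and x of slim_jar in the frame of square_tray between -0.02 and 0.02 m and y of slim_jar in the frame of square_tray between -0.02 and 0.02 m and z of slim_jar in the frame of square_tray between 0.001 and 0.008 m and x of tub_a in the frame of long_tray between -0.036 and 0.036 m and y of tub_a in the frame of long_tray between -0.075 and 0.075 m and z of tub_a in the frame of long_tray between 0.001 and 0.008 m and x of tub_b in the frame of long_tray between -0.036 and 0.036 m and y of tub_b in the frame of long_tray between -0.075 and 0.075 m and z of tub_b in the frame of long_tray between 0.001 and 0.008 m); the robot touches nothing.
It fails at once if the mug is shifted by more than 25 mm or tipped over (distance of mug from where it was at the start of the episode above 0.025 m or angle between mug's own z axis and vertical above 0.4 rad).
It fails at once if the shaker is shifted by more than 25 mm or tipped over (distance of shaker from where it was at the start of the episode above 0.025 m or angle between shaker's own z axis and vertical above 0.4 rad).
It also fails if it takes over 128 s, if anything falls off the work surface, if the arm or the gripper's body presses on something with over 40 N, if the wrist force passes 120 N, or if a joint passes its speed limit or range.

## Working session

There is one attempt and no reset: what is moved stays moved. The work goes in short steps, Python scripts to look and compute and a tool call to move; the robot and the scene stay as the last step left them, time stands still between calls to the robot, and variables do not carry over. Pictures are saved under pics/ and viewed, and the job is handed in when it is done.

Besides the shell and the picture viewer there is one more tool, called after "Request:" by a JSON object that holds its "method" and its "body", one argument or row to a line. move_arm: Moves the arm, as the interface text tells. Its arguments: {"type":"object","properties":{"fingers":{"type":"array"},"offset":{"type":"array"},"delta_rot":{"type":"array"},"newtons":{"type":"number"}},"required":["fingers","offset","delta_rot"]}

```bash
ls; mkdir -p pics; python3 - <<'E'
from bench import manip
import cv2,pickle
print(manip.state(), manip.grip_depth)
fs={}
for n in ["scene","top","wrist"]:
    f=manip.grab_frame(n); fs[n]=f
    cv2.imwrite(f"pics/{n}0.png",f["color"])
    print(n,f["vfov"],f["cx"],f["cy"],f["R"],f["t"],f["color"].shape)
pickle.dump(fs,open("f0.pkl","wb"))
for n in ["scene","top"]:
    for q in ["squat_jar_a","slim_jar","tub_a","round_tray","square_tray","long_tray","mug","shaker"]:
        print(n,q,[( [round(x) for x in d["rect"]],round(d["score"],2)) for d in manip.boxes_of(fs[n],q)])
E
```

```text
pics
{'time': 0.0, 'qpos': array([ 1.12559697e+00,  3.53616091e-01,  1.63413182e+00, -4.71401553e-06,
        1.15522234e+00, -2.40879915e-03]), 'dq': array([-0.00139601, -0.00032761, -0.00120347,  0.0013054 ,  0.000606  ,
        0.00045229]), 'joint_efforts': array([-6.42332197e-04, -5.93847406e+01, -3.34213257e+01,  6.96612778e-02,
        2.33248057e-02, -1.06872362e-04]), 'eef_pos': array([0.26757867, 0.56426732, 0.21388472]), 'eef_rot': array([-3.14087272,  1.56941872, -2.01286505]), 'force': array([ 0.32420739,  0.8053905 , -0.22295161]), 'torque': array([-0.04230939,  0.01963896, -0.00079842]), 'grip_width': 0.09193213708130128} -0.0187
scene 52.93443541850467 252.29915430321685 191.71011404730808 [[-0.31250233  0.94980575  0.01453741]
 [ 0.73081832  0.25017195 -0.63507368]
 [-0.60683349 -0.1878378  -0.77231476]] [ 0.14782516 -0.29228018  1.18549159] (384, 512, 3)
top 49.259620629335394 250.40922407919768 193.710415712088 [[ 0.00733314 -0.99995584  0.00587741]
 [-0.97847003 -0.00838766 -0.20621846]
 [ 0.20625865 -0.00423864 -0.97848833]] [0.00622369 0.44586671 0.97489122] (38
[... 676 characters left out ...]
79, 210, 174, 265], 0.79)]
scene mug [([140, 119, 167, 155], 0.65), ([240, 185, 261, 219], 0.27)]
scene shaker [([239, 186, 261, 222], 0.62)]
top squat_jar_a [([321, 200, 350, 227], 0.89), ([148, 172, 179, 202], 0.87), ([103, 181, 135, 206], 0.59), ([236, 104, 270, 143], 0.18)]
top slim_jar [([292, 176, 313, 204], 0.6)]
top tub_a [([201, 184, 235, 208], 0.87), ([106, 269, 146, 296], 0.86), ([121, 220, 156, 248], 0.79), ([171, 221, 204, 250], 0.57)]
top round_tray [([124, 95, 192, 156], 0.91), ([290, 178, 314, 202], 0.33)]
top square_tray [([238, 104, 270, 142], 0.67)]
top long_tray [([309, 115, 385, 149], 0.72)]
top mug [([368, 220, 403, 263], 0.65)]
top shaker [([248, 177, 266, 199], 0.65)]
```

```bash
python3 - <<'E'
import cv2,pickle
fs=pickle.load(open("f0.pkl","rb"))
t=fs["top"]["color"];s=fs["scene"]["color"]
cv2.imwrite("pics/a.png",cv2.resize(t[80:310,80:420],None,fx=2.35,fy=2.35,interpolation=cv2.INTER_CUBIC))
cv2.imwrite("pics/b.png",cv2.resize(s[90:370,70:440],None,fx=2.14,fy=2.14,interpolation=cv2.INTER_CUBIC))
E
```

```text
(no output)
```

View pics/a.png

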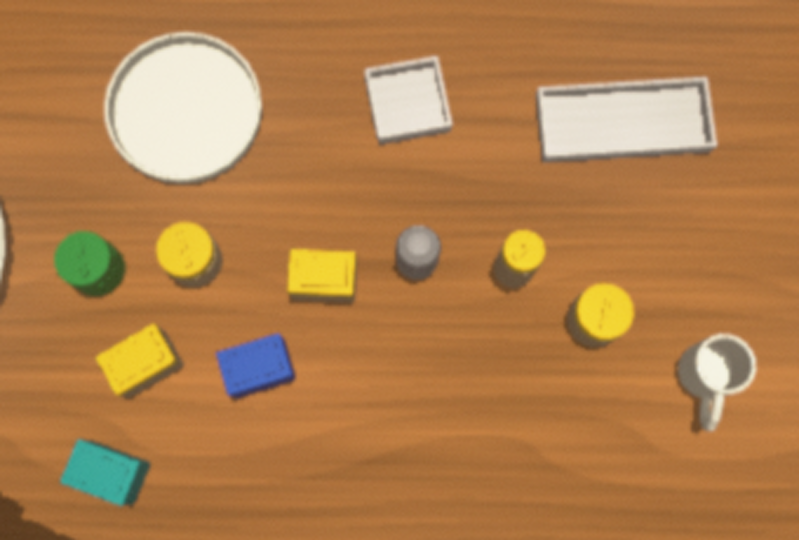

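View pics/b.png

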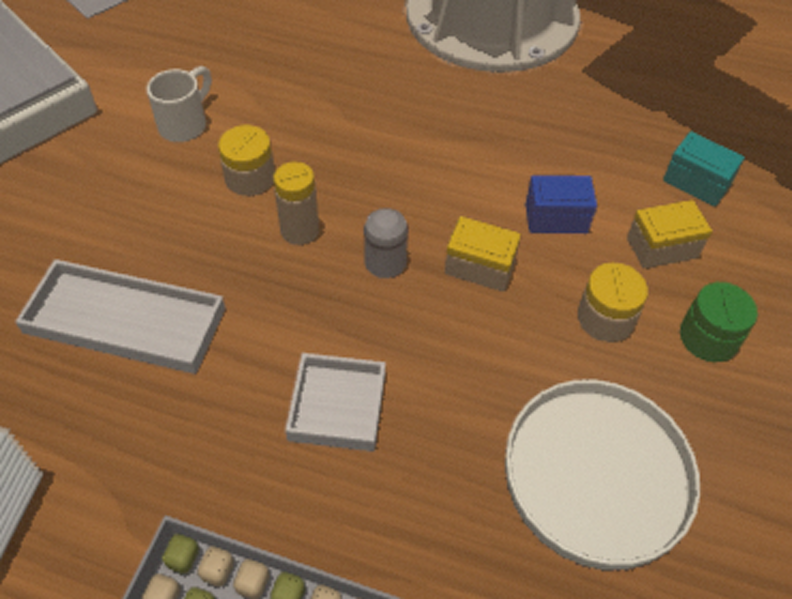

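View pics/top0.png

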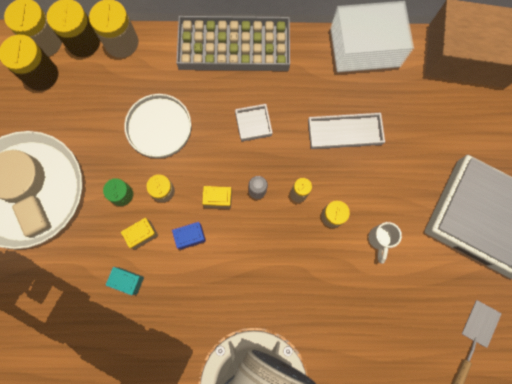

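```bash
cat > h.py <<'E'
import numpy as np,cv2,pickle
from scipy.optimize import minimize
def proj(f,P):
    P=np.atleast_2d(P); c=P@np.array(f["R"]).T+np.array(f["t"]); F=f["color"].shape[0]/2/np.tan(np.radians(f["vfov"])/2)
    return c[:,:2]/c[:,2:]*F+[f["cx"],f["cy"]]
def back(f,uv,z):
    F=f["color"].shape[0]/2/np.tan(np.radians(f["vfov"])/2)
    R=np.array(f["R"]);t=np.array(f["t"]); d=R.T@np.array([(uv[0]-f["cx"])/F,(uv[1]-f["cy"])/F,1]); o=-R.T@t
    return o+d*(z-o[2])/d[2]
def yellow(im):
    h=cv2.cvtColor(im,cv2.COLOR_BGR2HSV); return (cv2.inRange(h,(22,150,100),(34,255,255))>0)
def gray(im):
    h=cv2.cvtColor(im,cv2.COLOR_BGR2HSV); return (cv2.inRange(h,(0,0,70),(180,75,255))>0)
def circ(r,z,n=40):
    a=np.linspace(0,2*np.pi,n,endpoint=False); return np.c_[r*np.cos(a),r*np.sin(a),0*a+z]
def box(a,b,z): return np.array([[sx*a/2,sy*b/2,z] for sx,sy in [(1,1),(1,-1),(-1,-1),(-1,1)]])
def blob(mask,uv):
    n,l,s,c=cv2.connectedComponentsWithStats(mask.astype(np.uint8)); 
    i=min(range(1,n),key=lambda i:np.hypot(*(c[i]-uv))+ (1e3 if s[i][4]<60 else 0)); return l==i,s[i]
S=4
def fit(views,pts,x0,holes=True):
    """views: list of (frame,mask)"""
    def cost(p):
        c,s=np.cos(p[2]),np.sin(p[2]); W=pts@np.array([[c,s,0],[-s,c,0],[0,0,1]])+[p[0],p[1],0]
        tot=0
        for f,m,(x,y,w,h) in views:
            x0_,y0_=x-4,y-4; sub=cv2.resize(m[y0_:y+h+4,x0_:x+w+4].astype(np.float32),None,fx=S,fy=S,interpolation=cv2.INTER_LINEAR)>.5
            uv=(proj(f,W)-[x0_,y0_]+.5)*S-.5
            hull=cv2.convexHull(uv.astype(np.float32)); r=np.zeros(sub.shape,np.uint8)
            cv2.fillConvexPoly(r,np.round(hull*16).astype(np.int32),1,shift=4)
            tot+=(np.logical_xor(r,sub).sum())/sub.sum()
        return tot/len(views)
    best=None
    for y0 in ([x0[2]] if len(x0)>2 else np.linspace(0,np.pi,6,endpoint=False)):
        sim=np.array([[x0[0],x0[1],y0],[x0[0]+.01,x0[1],y0],[x0[0],x0[1]+.01,y0],[x0[0],x0[1],y0+.3]])
        r=minimize(cost,sim[0],method="Nelder-Mead",options=dict(initial_simplex=sim,xatol=2e-4,fatol=1e-4))
        if best is None or r.fun<best.fun: best=r
    return best.x,best.fun
E
cat > m.py <<'E'
from h import *
fs=pickle.load(open("f0.pkl","rb"));T,Sc=fs["top"],fs["scene"]
yt,ys=yellow(T["color"]),yellow(Sc["color"])
sq=np.r_[circ(.029,.06),circ(.029,.042)]; sl=np.r_[circ(.021,.092),circ(.021,.074)]
tb=np.r_[box(.068,.046,.05),box(.068,.046,.036)]
def go(name,pts,uvT,uvS,z,mt,ms,yaw=True,fillr=False):
    both=[]
    for f,m,uv in ((T,mt,uvT),(Sc,ms,uvS)):
        b,s=blob(m,uv)
        if fillr:
            c,_=cv2.findContours(b.astype(np.uint8),cv2.RETR_EXTERNAL,cv2.CHAIN_APPROX_NONE); q=np.zeros(b.shape,np.uint8); cv2.drawContours(q,c,-1,1,-1); b=q>0
        both.append((f,b,s[:4]))
    x0=back(T,uvT,z)[:2]
    for v,l in ((both,"both"),(both[:1],"top"),(both[1:],"scene")):
        p,c=fit(v,pts,x0 if yaw else [*x0,0]); print(name,l,np.round(p[:2],4),round(np.degrees(p[2])%180,1),round(c,3))
go("sq1",sq,(337,212),(185,158),.06,yt,ys,False)
go("sq2",sq,(159,186),(356,225),.06,yt,ys,False)
go("slim",sl,(303,187),(207,174),.09,yt,ys,False)
go("tub1",tb,(217,196),(295,203),.05,yt,ys)
go("tub2",tb,(138,233),(383,194),.05,yt,ys)
gt,gs=gray(T["color"]),gray(Sc["color"])
go("round",np.r_[circ(.086,.022),circ(.084,0)],(158,126),(350,310),.02,gt,gs,False,True)
go("square",np.r_[box(.082,.082,.022),box(.082,.082,0)],(254,122),(227,277),.02,gt,gs,True,True)
go("long",np.r_[box(.08,.188,.022),box(.08,.188,0)],(346,130),(126,237),.02,gt,gs,True,True)
print("shaker",back(T,(258,184),.066), back(Sc,(250,218),0)); print("mug rim",back(T,(388,236),.066))
print("blue",back(T,(188,233),.05),"green",back(T,(116,191),.06))
E
python3 m.py
```

```text
sq1 both [ 0.4015 -0.1985] 6.5 0.17
sq1 top [ 0.4009 -0.1987] 23.3 0.116
sq1 scene [ 0.4011 -0.2   ] 13.8 0.219
sq2 both [0.4614 0.2323] 6.5 0.154
sq2 top [0.4614 0.2337] 11.7 0.142
sq2 scene [0.4613 0.2319] 178.6 0.164
slim both [ 0.4571 -0.1131] 7.1 0.188
slim top [ 0.4562 -0.1127] 19.7 0.161
slim scene [ 0.4561 -0.114 ] 13.1 0.214
tub1 both [0.441 0.092] 89.1 0.116
tub1 top [0.441  0.0924] 88.1 0.093
tub1 scene [0.4414 0.0916] 88.9 0.14
tub2 both [0.3494 0.2789] 123.3 0.144
tub2 top [0.3499 0.2792] 121.8 0.101
tub2 scene [0.3489 0.2781] 123.6 0.184
round both [0.6333 0.2517] 9.8 0.024
round top [0.6324 0.2521] 10.0 0.024
round scene [0.6337 0.2511] 5.4 0.018
square both [0.6453 0.0034] 11.5 0.038
square top [0.6453 0.0043] 11.9 0.041
square scene [0.6454 0.0028] 101.4 0.023
long both [ 0.6248 -0.2383] 4.3 0.027
long top [ 0.6246 -0.2375] 4.1 0.034
long scene [ 0.6249 -0.2387] 4.3 0.017
shaker [ 0.46568669 -0.00821534  0.066     ] [ 0.48386306 -0.00203862  0.        ]
mug rim [ 0.34306972 -0.31364932  0.066     ]
blue [0.34818317 0.15767099 0.05      ] green [0.44683749 0.33304103 0.06      ]
```

```bash
cat > p.py <<'E'
import sys,numpy as np
from scipy.spatial.transform import Rotation as Ro
from bench import manip
# usage: p.py fingers x y z phi [x y z phi ...]  -> rows
def Rd(phi):
    z=np.array([np.cos(phi),np.sin(phi),0]);x=np.array([0,0,-1.]);return np.c_[x,np.cross(z,x),z]
s=manip.state();p=np.array(s["eef_pos"]);R=Ro.from_euler("xyz",s["eef_rot"]).as_matrix()
a=[float(v) for v in sys.argv[1:]];f=a[0]
print("t",round(s["time"],2),"p",np.round(p,4),"phi",round(np.degrees(np.arctan2(R[1,2],R[0,2])),1),"tilt",np.round(R[:,0],4),"w",round(s["grip_width"],4),"F",np.round(s["force"],1))
O,D=[],[]
for w in np.array(a[1:]).reshape(-1,4):
    tp=w[:3];ph=np.radians(w[3]);c=np.arctan2(R[1,2],R[0,2])
    ph=c+(ph-c+np.pi/2)%np.pi-np.pi/2
    Rt=Rd(ph);d=Ro.from_matrix(R.T@Rt).as_rotvec()
    n=max(1,int(np.ceil(np.linalg.norm(tp-p)/.055)),int(np.ceil(np.degrees(np.linalg.norm(d))/10)))
    for i in range(n):
        k=n-i
        o=np.round(R.T@(tp-p)/k*100,1 if k>1 else 2)
        r=np.round(np.degrees(Ro.from_matrix(R.T@Rt).as_rotvec())/k,0 if k>1 else 1)
        p=p+R@o/100;R=R@Ro.from_rotvec(np.radians(r)).as_matrix();O.append((o+0.).tolist());D.append((r+0.).tolist())
print(len(O),"rows end",p.round(4));print("fingers",[f]*len(O));print("offset",O);print("delta_rot",D)
E
python3 p.py 7.6 .4614 .2325 .17 0 .4614 .2325 .1 0
```

```text
t 0.95 p [0.2678 0.5647 0.2146] phi 64.6 tilt [ 0.  0. -1.] w 0.0918 F [ 0.8 -0.7 -0.7]
10 rows end [0.4614 0.2325 0.1   ]
fingers [7.6, 7.6, 7.6, 7.6, 7.6, 7.6, 7.6, 7.6, 7.6, 7.6]
offset [[0.6, -4.0, -2.7], [0.6, -4.3, -2.1], [0.5, -4.6, -1.5], [0.6, -4.7, -0.9], [0.5, -4.8, -0.2], [0.6, -4.8, 0.5], [0.5, -4.7, 1.1], [0.56, -4.44, 1.71], [3.5, 0.0, 0.0], [3.5, 0.0, 0.0]]
delta_rot [[8.0, 0.0, 0.0], [8.0, 0.0, 0.0], [8.0, 0.0, 0.0], [8.0, 0.0, 0.0], [8.0, 0.0, 0.0], [8.0, 0.0, 0.0], [8.0, 0.0, 0.0], [8.6, 0.0, 0.0], [0.0, 0.0, 0.0], [0.0, 0.0, 0.0]]
```

Request:
{"method": "move_arm", "body": {
  "fingers": [7.6,7.6,7.6,7.6,7.6,7.6,7.6,7.6,7.6,7.6],
  "offset": [
    [0.6,-4.0,-2.7],
    [0.6,-4.3,-2.1],
    [0.5,-4.6,-1.5],
    [0.6,-4.7,-0.9],
    [0.5,-4.8,-0.2],
    [0.6,-4.8,0.5],
    [0.5,-4.7,1.1],
    [0.56,-4.44,1.71],
    [3.5,0.0,0.0],
    [3.5,0.0,0.0]
  ],
  "delta_rot": [
    [8.0,0.0,0.0],
    [8.0,0.0,0.0],
    [8.0,0.0,0.0],
    [8.0,0.0,0.0],
    [8.0,0.0,0.0],
    [8.0,0.0,0.0],
    [8.0,0.0,0.0],
    [8.6,0.0,0.0],
    [0.0,0.0,0.0],
    [0.0,0.0,0.0]
  ],
  "newtons": 20
}}

```text
time: 2.2
eef_pos: [0.4623, 0.232, 0.0996]
eef_rot: [0.464, 1.569, 0.463]
force: [-0.3, -0.1, 0.3]
grip_width: 0.0761
```

```bash
python3 - <<'E'
from bench import manip
import cv2
f=manip.grab_frame("wrist");cv2.imwrite("pics/w1.png",f["color"])
E
python3 p.py 7.6 .4614 .2325 .06 0 .4614 .2325 .025 0
```

```text
t 2.25 p [0.4595 0.231  0.0954] phi -0.0 tilt [-0.0042 -0.0021 -1.    ] w 0.0761 F [-1.8 -0.7 -3.3]
2 rows end [0.4614 0.2325 0.025 ]
fingers [7.6, 7.6]
offset [[3.54, 0.16, 0.21], [3.5, 0.0, 0.0]]
delta_rot [[0.0, -0.2, 0.1], [0.0, 0.0, 0.0]]
```

View pics/w1.png

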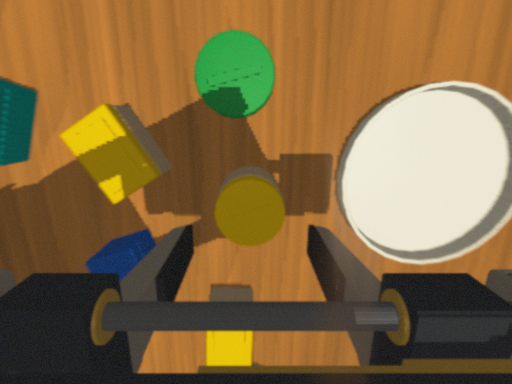

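```bash
python3 - <<'E'
s=open("p.py").read()
s=s.replace("O,D=[],[]","""import pickle,os
L=pickle.load(open("cmd.pkl","rb")) if os.path.exists("cmd.pkl") else []
for (cp,cR) in L[::-1]:
    if np.linalg.norm(cp-p)<.008 and np.arccos(np.clip((np.trace(cR.T@R)-1)/2,-1,1))<.05: p,R=cp,cR;print("using cmd",p.round(4));break
else: print("USING MEASURED")
O,D=[],[]""")+"""
pickle.dump(L+[(p,R)],open("cmd.pkl","wb"))
"""
open("p.py","w").write(s)
import pickle,numpy as np
pickle.dump([(np.array([.4614,.2325,.1]),np.array([[0,0,1],[0,-1,0],[-1,0,0.]]))],open("cmd.pkl","wb"))
E
python3 p.py 7.6 .4614 .2325 .06 0 .4614 .2325 .025 0
```

```text
t 2.25 p [0.4595 0.231  0.0954] phi -0.0 tilt [-0.0042 -0.0021 -1.    ] w 0.0761 F [-1.8 -0.7 -3.3]
USING MEASURED
2 rows end [0.4614 0.2325 0.025 ]
fingers [7.6, 7.6]
offset [[3.54, 0.16, 0.21], [3.5, 0.0, 0.0]]
delta_rot [[0.0, -0.2, 0.1], [0.0, 0.0, 0.0]]
```

```bash
python3 - <<'E'
import pickle,numpy as np
pickle.dump([(np.array([.4614,.2325,.1]),np.array([[0,0,1],[0,1,0],[-1,0,0.]]))],open("cmd.pkl","wb"))
E
python3 p.py 7.6 .4614 .2325 .06 0 .4614 .2325 .025 0
```

```text
t 2.25 p [0.4595 0.231  0.0954] phi -0.0 tilt [-0.0042 -0.0021 -1.    ] w 0.0761 F [-1.8 -0.7 -3.3]
using cmd [0.4614 0.2325 0.1   ]
2 rows end [0.4614 0.2325 0.025 ]
fingers [7.6, 7.6]
offset [[4.0, 0.0, 0.0], [3.5, 0.0, 0.0]]
delta_rot [[0.0, 0.0, 0.0], [0.0, 0.0, 0.0]]
```

Request:
{"method": "move_arm", "body": {
  "fingers": [7.6,7.6,7.6,7.6,5.0,5.0,5.0,5.0],
  "offset": [
    [3.0,0,0],
    [2.5,0,0],
    [1.5,0,0],
    [0.5,0,0],
    [0,0,0],
    [0,0,0],
    [0,0,0],
    [0,0,0]
  ],
  "delta_rot": [
    [0,0,0],
    [0,0,0],
    [0,0,0],
    [0,0,0],
    [0,0,0],
    [0,0,0],
    [0,0,0],
    [0,0,0]
  ],
  "newtons": 20
}}

```text
time: 3.25
eef_pos: [0.462, 0.2328, 0.0257]
eef_rot: [0.504, 1.569, 0.504]
force: [0.5, -0.8, 6.7]
grip_width: 0.0596
```

```bash
python3 p.py 5 .4614 .2325 .15 0 .633 .292 .15 0 .633 .292 .06 0
```

```text
t 3.25 p [0.462  0.2328 0.0257] phi 0.0 tilt [ 1.1e-03  6.0e-04 -1.0e+00] w 0.0596 F [ 0.5 -0.8  6.7]
using cmd [0.4614 0.2325 0.025 ]
9 rows end [0.633 0.292 0.06 ]
fingers [5.0, 5.0, 5.0, 5.0, 5.0, 5.0, 5.0, 5.0, 5.0]
offset [[-4.2, 0.0, 0.0], [-4.1, 0.0, 0.0], [-4.2, 0.0, 0.0], [0.0, 1.5, 4.3], [0.0, 1.5, 4.3], [0.0, 1.5, 4.3], [0.0, 1.45, 4.26], [4.5, 0.0, 0.0], [4.5, 0.0, 0.0]]
delta_rot [[0.0, 0.0, 0.0], [0.0, 0.0, 0.0], [0.0, 0.0, 0.0], [0.0, 0.0, 0.0], [0.0, 0.0, 0.0], [0.0, 0.0, 0.0], [0.0, 0.0, 0.0], [0.0, 0.0, 0.0], [0.0, 0.0, 0.0]]
```

Request:
{"method": "move_arm", "body": {
  "fingers": [5,5,5,5,5,5,5,5,5,5],
  "offset": [
    [-3.5,0,0],
    [-5,0,0],
    [-4,0.0,0.0],
    [0.0,1.5,4.3],
    [0.0,1.5,4.3],
    [0.0,1.5,4.3],
    [0.0,1.45,4.26],
    [4.5,0.0,0.0],
    [3.0,0.0,0.0],
    [1.5,0,0]
  ],
  "delta_rot": [
    [0,0,0],
    [0,0,0],
    [0,0,0],
    [0,0,0],
    [0,0,0],
    [0,0,0],
    [0,0,0],
    [0,0,0],
    [0,0,0],
    [0,0,0]
  ]
}}

```text
time: 4.5
eef_pos: [0.6317, 0.2915, 0.0577]
eef_rot: [-2.709, 1.567, -2.709]
force: [0.2, 0.2, -0.7]
grip_width: 0.0589
```

```bash
python3 p.py 5 .633 .292 .031 0 ; python3 - <<'E'
from bench import manip
import cv2
f=manip.grab_frame("scene");cv2.imwrite("pics/s1.png",f["color"])
E
```

```text
t 4.5 p [0.6317 0.2915 0.0577] phi 0.0 tilt [-0.0031 -0.0014 -1.    ] w 0.0589 F [ 0.2  0.2 -0.7]
using cmd [0.633 0.292 0.06 ]
1 rows end [0.633 0.292 0.031]
fingers [5.0]
offset [[2.9, 0.0, 0.0]]
delta_rot [[0.0, 0.0, 0.0]]
```

View pics/s1.png

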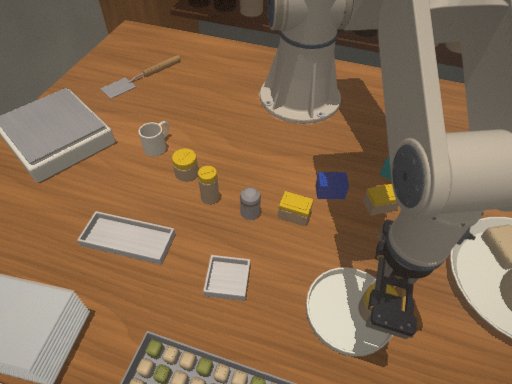

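Request:
{"method": "move_arm", "body": {
  "fingers": [5,5,5,5,5],
  "offset": [
    [1.5,0,0],
    [0.8,0,0],
    [0.4,0.0,0.0],
    [0.2,0,0],
    [0,0,0]
  ],
  "delta_rot": [
    [0,0,0],
    [0,0,0],
    [0,0,0],
    [0,0,0],
    [0,0,0]
  ]
}}

```text
time: 5.18
eef_pos: [0.6332, 0.2922, 0.0313]
eef_rot: [0.43, 1.57, 0.43]
force: [-0.4, -0.2, -1.4]
grip_width: 0.0594
```

Request:
{"method": "move_arm", "body": {
  "fingers": [5,5,7.6,7.6,7.6,7.6,7.6,7.6],
  "offset": [
    [0.1,0,0],
    [0,0,0],
    [0,0,0],
    [0,0,0],
    [-1,0,0],
    [-4,0,0],
    [-5,0,0],
    [-4,0,0]
  ],
  "delta_rot": [
    [0,0,0],
    [0,0,0],
    [0,0,0],
    [0,0,0],
    [0,0,0],
    [0,0,0],
    [0,0,0],
    [0,0,0]
  ]
}}

```text
time: 6.18
eef_pos: [0.6335, 0.2924, 0.173]
eef_rot: [0.42, 1.569, 0.42]
force: [1.2, 0.1, 0.8]
grip_width: 0.0762
```

```bash
python3 - <<'E'
import pickle,numpy as np
L=pickle.load(open("cmd.pkl","rb"));p,R=L[-1]
pickle.dump(L+[(np.array([.633,.292,.17]),R)],open("cmd.pkl","wb"))
from bench import manip
import cv2
f=manip.grab_frame("wrist");cv2.imwrite("pics/w2.png",f["color"])
E
python3 p.py 7.6 .402 -.1985 .17 0 .402 -.1985 .1 0
```

```text
t 6.22 p [0.6359 0.2935 0.1787] phi 0.0 tilt [ 0.0082  0.0038 -1.    ] w 0.076 F [ 1.6 -0.1  3.6]
USING MEASURED
12 rows end [ 0.402  -0.1985  0.1   ]
fingers [7.6, 7.6, 7.6, 7.6, 7.6, 7.6, 7.6, 7.6, 7.6, 7.6, 7.6, 7.6]
offset [[0.0, -4.9, -2.3], [0.1, -4.9, -2.3], [0.0, -4.9, -2.4], [0.1, -4.9, -2.3], [0.0, -4.9, -2.4], [0.1, -4.9, -2.3], [0.0, -4.9, -2.4], [0.1, -5.0, -2.3], [0.0, -4.9, -2.4], [0.1, -4.99, -2.32], [3.5, 0.0, 0.0], [3.5, 0.0, 0.0]]
delta_rot [[0.0, 0.0, 0.0], [0.0, 0.0, 0.0], [0.0, 0.0, 0.0], [0.0, 0.0, 0.0], [0.0, 0.0, 0.0], [0.0, 0.0, 0.0], [0.0, 0.0, 0.0], [0.0, 0.0, 0.0], [0.0, 0.0, 0.0], [0.0, 0.5, -0.2], [0.0, 0.0, 0.0], [0.0, 0.0, 0.0]]
```

View pics/w2.png

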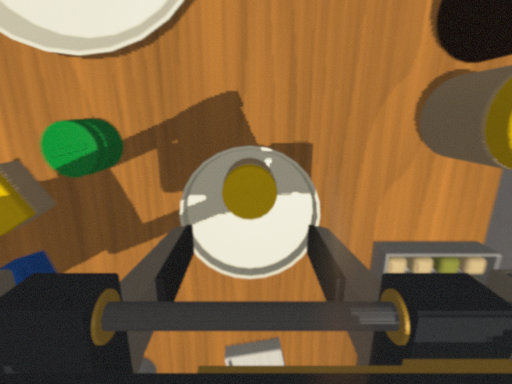

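Request:
{"method": "move_arm", "body": {
  "fingers": [7.6,7.6,7.6,7.6,7.6,7.6,7.6,7.6,7.6,7.6],
  "offset": [
    [0,-3.5,-1.6],
    [0,-5.5,-2.6],
    [0,-5.5,-2.6],
    [0,-5.5,-2.6],
    [0,-5.5,-2.6],
    [0,-5.5,-2.6],
    [0,-5.5,-2.6],
    [0,-5.5,-2.6],
    [2,-4.5,-2.1],
    [4,-2.55,-1.2]
  ],
  "delta_rot": [
    [0,0,0],
    [0,0,0],
    [0,0,0],
    [0,0,0],
    [0,0,0],
    [0,0,0],
    [0,0,0],
    [0,0,0],
    [0,0,0],
    [0,0,0]
  ]
}}

```text
time: 7.48
eef_pos: [0.4029, -0.2012, 0.1113]
eef_rot: [-0.505, 1.565, -0.506]
force: [-0.4, 0.4, 0.8]
grip_width: 0.076
```

```bash
sed -i 's/<.008 and/<.015 and/' p.py
cat > setc.py <<'E'
import pickle,numpy as np,sys
x,y,z,ph=map(float,sys.argv[1:]);ph=np.radians(ph);Z=np.array([np.cos(ph),np.sin(ph),0]);X=np.array([0,0,-1.])
L=pickle.load(open("cmd.pkl","rb"));pickle.dump(L[-3:]+[(np.array([x,y,z]),np.c_[X,np.cross(Z,X),Z])],open("cmd.pkl","wb"))
E
python3 setc.py .402 -.1985 .11 0
python3 p.py 7.6 .402 -.1985 .025 0
```

```text
t 7.47 p [ 0.4029 -0.2012  0.1113] phi -0.1 tilt [ 0.0047 -0.0026 -1.    ] w 0.076 F [-0.4  0.4  0.8]
using cmd [ 0.402  -0.1985  0.11  ]
2 rows end [ 0.402  -0.1985  0.025 ]
fingers [7.6, 7.6]
offset [[4.2, 0.0, 0.0], [4.3, 0.0, 0.0]]
delta_rot [[0.0, 0.0, 0.0], [0.0, 0.0, 0.0]]
```

Request:
{"method": "move_arm", "body": {
  "fingers": [7.6,7.6,7.6,7.6,5.0,5.0,5.0,5.0,5,5],
  "offset": [
    [3.5,0,0],
    [3.0,0,0],
    [1.5,0,0],
    [0.5,0,0],
    [0,0,0],
    [0,0,0],
    [0,0,0],
    [0,0,0],
    [-2.5,0,0],
    [-5,0,0]
  ],
  "delta_rot": [
    [0,0,0],
    [0,0,0],
    [0,0,0],
    [0,0,0],
    [0,0,0],
    [0,0,0],
    [0,0,0],
    [0,0,0],
    [0,0,0],
    [0,0,0]
  ]
}}

```text
time: 8.72
eef_pos: [0.4008, -0.1978, 0.0997]
eef_rot: [2.691, 1.567, 2.691]
force: [0.7, -0.8, -0.9]
grip_width: 0.0592
```

```bash
python3 setc.py .402 -.1985 .1 0
python3 p.py 5 .402 -.1985 .17 0  .633 .212 .17 0
```

```text
t 8.72 p [ 0.4008 -0.1978  0.0997] phi 0.0 tilt [-0.0034  0.0017 -1.    ] w 0.0592 F [ 0.7 -0.8 -0.9]
using cmd [ 0.402  -0.1985  0.1   ]
11 rows end [0.633 0.212 0.17 ]
fingers [5.0, 5.0, 5.0, 5.0, 5.0, 5.0, 5.0, 5.0, 5.0, 5.0, 5.0]
offset [[-3.5, 0.0, 0.0], [-3.5, 0.0, 0.0], [0.0, 4.6, 2.6], [0.0, 4.6, 2.6], [0.0, 4.6, 2.6], [0.0, 4.5, 2.5], [0.0, 4.6, 2.6], [0.0, 4.5, 2.5], [0.0, 4.6, 2.6], [0.0, 4.5, 2.5], [0.0, 4.55, 2.6]]
delta_rot [[0.0, 0.0, 0.0], [0.0, 0.0, 0.0], [0.0, 0.0, 0.0], [0.0, 0.0, 0.0], [0.0, 0.0, 0.0], [0.0, 0.0, 0.0], [0.0, 0.0, 0.0], [0.0, 0.0, 0.0], [0.0, 0.0, 0.0], [0.0, 0.0, 0.0], [0.0, 0.0, 0.0]]
```

Request:
{"method": "move_arm", "body": {
  "fingers": [5,5,5,5,5,5,5,5,5,5],
  "offset": [
    [-4,0,0],
    [-3,0,0],
    [0,4.0,2.2],
    [0,5.5,3.0],
    [0,5.5,3.0],
    [0,5.5,3.0],
    [0,5.5,3.0],
    [0,5.5,3.0],
    [0,5.5,3.0],
    [0,4.05,2.9]
  ],
  "delta_rot": [
    [0,0,0],
    [0,0,0],
    [0,0,0],
    [0,0,0],
    [0,0,0],
    [0,0,0],
    [0,0,0],
    [0,0,0],
    [0,0,0],
    [0,0,0]
  ]
}}

```text
time: 9.98
eef_pos: [0.6331, 0.2139, 0.17]
eef_rot: [1.326, 1.571, 1.327]
force: [1.2, -0.2, -2.1]
grip_width: 0.0589
```

Request:
{"method": "move_arm", "body": {
  "fingers": [5,5,5,5,5,5,5,5],
  "offset": [
    [3,0,0],
    [4.5,0,0],
    [3,0,0],
    [2,0,0],
    [0.8,0,0],
    [0.4,0,0],
    [0.3,0,0],
    [0,0,0]
  ],
  "delta_rot": [
    [0,0,0],
    [0,0,0],
    [0,0,0],
    [0,0,0],
    [0,0,0],
    [0,0,0],
    [0,0,0],
    [0,0,0]
  ]
}}

```text
time: 10.98
eef_pos: [0.633, 0.2114, 0.0306]
eef_rot: [0.306, 1.57, 0.307]
force: [0.9, -0.3, -1.9]
grip_width: 0.0589
```

Request:
{"method": "move_arm", "body": {
  "fingers": [7.6,7.6,7.6,7.6,7.6,7.6,7,7],
  "offset": [
    [0,0,0],
    [0,0,0],
    [-1,0,0],
    [-4,0,0],
    [-5,0,0],
    [-4,0,0],
    [0,-4,-2],
    [0,-5,-2.65]
  ],
  "delta_rot": [
    [0,0,0],
    [0,0,0],
    [0,0,0],
    [0,0,0],
    [0,0,0],
    [0,0,0],
    [0,0,0],
    [0,0,0]
  ]
}}

```text
time: 11.98
eef_pos: [0.5864, 0.1211, 0.1715]
eef_rot: [0.162, 1.568, 0.165]
force: [1.1, -0.2, 0.3]
grip_width: 0.0702
```

Request:
{"method": "move_arm", "body": {
  "fingers": [7,7,7,7,7,7,7],
  "offset": [
    [0,-5,-3],
    [0,-5,-3],
    [0,-5,-3],
    [0,-5,-3],
    [0,-3.5,-1],
    [2,0,0],
    [0,0,0]
  ],
  "delta_rot": [
    [0,0,0],
    [0,0,0],
    [0,0,0],
    [0,0,0],
    [0,0,0],
    [0,0,0],
    [0,0,0]
  ]
}}

```text
time: 12.85
eef_pos: [0.4555, -0.114, 0.1498]
eef_rot: [2.86, 1.57, 2.859]
force: [-0.7, 1.0, 0.0]
grip_width: 0.07
```

```bash
python3 setc.py .4565 -.113 .15 0
python3 p.py 7 .4565 -.113 .055 0
python3 - <<'E'
from bench import manip
import cv2
f=manip.grab_frame("wrist");cv2.imwrite("pics/w3.png",f["color"])
f=manip.grab_frame("scene");cv2.imwrite("pics/s3.png",f["color"])
E
```

```text
t 12.85 p [ 0.4555 -0.114   0.1498] phi -0.0 tilt [-1.2e-03  4.0e-04 -1.0e+00] w 0.07 F [-0.7  1.   0. ]
using cmd [ 0.4565 -0.113   0.15  ]
2 rows end [ 0.4565 -0.113   0.055 ]
fingers [7.0, 7.0]
offset [[4.8, 0.0, 0.0], [4.7, 0.0, 0.0]]
delta_rot [[0.0, 0.0, 0.0], [0.0, 0.0, 0.0]]
```

View pics/w3.png

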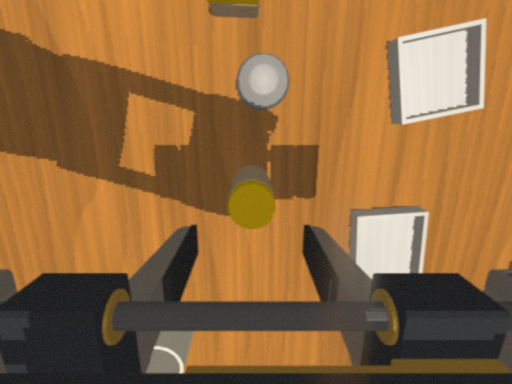

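View pics/s3.png

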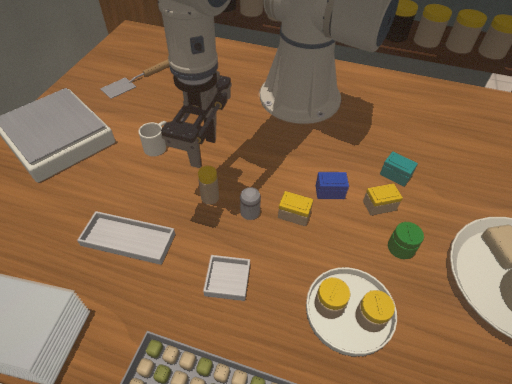

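Request:
{"method": "move_arm", "body": {
  "fingers": [7,7,7,7,3.5,3.5,3.5,3.5,3.5,3.5],
  "offset": [
    [3,0,0],
    [3.5,0,0],
    [2,0,0],
    [1,0,0],
    [0,0,0],
    [0,0,0],
    [0,0,0],
    [0,0,0],
    [0,0,0],
    [-3,0,0]
  ],
  "delta_rot": [
    [0,0,0],
    [0,0,0],
    [0,0,0],
    [0,0,0],
    [0,0,0],
    [0,0,0],
    [0,0,0],
    [0,0,0],
    [0,0,0],
    [0,0,0]
  ]
}}

```text
time: 14.2
eef_pos: [0.4547, -0.1134, 0.0841]
eef_rot: [2.897, 1.567, 2.897]
force: [0.6, -0.4, -2.7]
grip_width: 0.0432
```

```bash
python3 setc.py .4565 -.113 .085 0
python3 p.py 3.5 .4565 -.113 .2 0 .645 .0035 .2 0
```

```text
t 14.2 p [ 0.4547 -0.1134  0.0841] phi 0.0 tilt [-3.6e-03  9.0e-04 -1.0e+00] w 0.0432 F [ 0.6 -0.4 -2.7]
using cmd [ 0.4565 -0.113   0.085 ]
8 rows end [0.645  0.0035 0.2   ]
fingers [3.5, 3.5, 3.5, 3.5, 3.5, 3.5, 3.5, 3.5]
offset [[-3.8, 0.0, 0.0], [-3.9, 0.0, 0.0], [-3.8, 0.0, 0.0], [0.0, 2.3, 3.8], [0.0, 2.3, 3.8], [0.0, 2.4, 3.8], [0.0, 2.3, 3.7], [0.0, 2.35, 3.75]]
delta_rot [[0.0, 0.0, 0.0], [0.0, 0.0, 0.0], [0.0, 0.0, 0.0], [0.0, 0.0, 0.0], [0.0, 0.0, 0.0], [0.0, 0.0, 0.0], [0.0, 0.0, 0.0], [0.0, 0.0, 0.0]]
```

Request:
{"method": "move_arm", "body": {
  "fingers": [3.5,3.5,3.5,3.5,3.5,3.5,3.5,3.5,3.5,3.5],
  "offset": [
    [-4,0,0],
    [-4.5,0,0],
    [-3,0,0],
    [0,2.3,3.8],
    [0,2.3,3.8],
    [0,2.4,3.8],
    [0,2.3,3.7],
    [0,2.35,3.75],
    [2,0,0],
    [4,0,0]
  ],
  "delta_rot": [
    [0,0,0],
    [0,0,0],
    [0,0,0],
    [0,0,0],
    [0,0,0],
    [0,0,0],
    [0,0,0],
    [0,0,0],
    [0,0,0],
    [0,0,0]
  ]
}}

```text
time: 15.45
eef_pos: [0.6452, 0.0029, 0.1399]
eef_rot: [-0.104, 1.569, -0.103]
force: [-1.1, 0.0, -1.9]
grip_width: 0.0436
```

Request:
{"method": "move_arm", "body": {
  "fingers": [3.5,3.5,3.5,3.5,3.5,3.5],
  "offset": [
    [4,0,0],
    [2.5,0,0],
    [1,0,0],
    [0.3,0,0],
    [0.2,0,0],
    [0,0,0]
  ],
  "delta_rot": [
    [0,0,0],
    [0,0,0],
    [0,0,0],
    [0,0,0],
    [0,0,0],
    [0,0,0]
  ]
}}

```text
time: 16.2
eef_pos: [0.6452, 0.0028, 0.0608]
eef_rot: [-0.015, 1.57, -0.015]
force: [-0.0, -0.1, -1.3]
grip_width: 0.0431
```

Request:
{"method": "move_arm", "body": {
  "fingers": [3.5,6.5,6.5,6.5,6.5,6.5,6.5],
  "offset": [
    [0.1,0,0],
    [0,0,0],
    [0,0,0],
    [-1,0,0],
    [-4,0,0],
    [-5,0,0],
    [-1.1,0,0]
  ],
  "delta_rot": [
    [0,0,0],
    [0,0,0],
    [0,0,0],
    [0,0,0],
    [0,0,0],
    [0,0,0],
    [0,0,0]
  ]
}}

```text
time: 17.08
eef_pos: [0.6469, 0.0028, 0.1744]
eef_rot: [0.001, 1.564, 0.001]
force: [0.4, -0.3, 0.2]
grip_width: 0.0646
```

```bash
python3 setc.py .645 .0035 .17 0
python3 p.py 6.5 .441 .092 .13 179
```

```text
t 17.07 p [0.6469 0.0028 0.1744] phi 0.0 tilt [ 0.0063  0.     -1.    ] w 0.0646 F [ 0.4 -0.3  0.2]
using cmd [0.645  0.0035 0.17  ]
5 rows end [0.441 0.092 0.13 ]
fingers [6.5, 6.5, 6.5, 6.5, 6.5]
offset [[0.8, 1.8, -4.1], [0.8, 1.8, -4.1], [0.8, 1.7, -4.1], [0.8, 1.8, -4.0], [0.8, 1.75, -4.1]]
delta_rot [[0.0, 0.0, 0.0], [0.0, 0.0, 0.0], [0.0, 0.0, 0.0], [0.0, 0.0, 0.0], [1.0, 0.0, 0.0]]
```

Request:
{"method": "move_arm", "body": {
  "fingers": [6.5,6.5,6.5,6.5,6.5,6.5,6.5,6.5,6.5,6.5],
  "offset": [
    [0.8,1.8,-4.1],
    [0.8,1.8,-4.1],
    [0.8,1.7,-4.1],
    [0.8,1.8,-4.0],
    [0.8,1.75,-4.1],
    [3,0,0],
    [4,0,0],
    [2.5,0,0],
    [1,0,0],
    [0,0,0]
  ],
  "delta_rot": [
    [0,0,0],
    [0,0,0],
    [0,0,0],
    [0,0,0],
    [1,0,0],
    [0,0,0],
    [0,0,0],
    [0,0,0],
    [0,0,0],
    [0,0,0]
  ]
}}

```text
time: 18.32
eef_pos: [0.4403, 0.0911, 0.0247]
eef_rot: [-2.907, 1.57, -2.924]
force: [0.7, -0.1, -0.6]
grip_width: 0.0647
```

Request:
{"method": "move_arm", "body": {
  "fingers": [3.8,3.8,3.8,3.8,3.8,3.8],
  "offset": [
    [0,0,0],
    [0,0,0],
    [0,0,0],
    [0,0,0],
    [-2,0,0],
    [-4,0,0]
  ],
  "delta_rot": [
    [0,0,0],
    [0,0,0],
    [0,0,0],
    [0,0,0],
    [0,0,0],
    [0,0,0]
  ]
}}

```text
time: 19.08
eef_pos: [0.4393, 0.091, 0.0848]
eef_rot: [-2.917, 1.568, -2.934]
force: [0.9, 0.3, -1.7]
grip_width: 0.0461
```

```bash
python3 setc.py .441 .092 .085 -1
python3 p.py 3.8 .441 .092 .17 -1 .6216 -.196 .17 4.3
```

```text
t 19.07 p [0.4393 0.091  0.0848] phi -1.0 tilt [-3.1e-03 -7.0e-04 -1.0e+00] w 0.0461 F [ 0.9  0.3 -1.7]
using cmd [0.441 0.092 0.085]
9 rows end [ 0.6216 -0.196   0.17  ]
fingers [3.8, 3.8, 3.8, 3.8, 3.8, 3.8, 3.8, 3.8, 3.8]
offset [[-4.2, 0.0, 0.0], [-4.3, 0.0, 0.0], [0.0, -4.1, 2.7], [0.0, -4.1, 2.6], [0.0, -4.2, 2.5], [0.0, -4.2, 2.4], [0.0, -4.2, 2.4], [0.0, -4.2, 2.3], [0.0, -4.31, 2.29]]
delta_rot [[0.0, 0.0, 0.0], [0.0, 0.0, 0.0], [-1.0, 0.0, 0.0], [-1.0, 0.0, 0.0], [-1.0, 0.0, 0.0], [-1.0, 0.0, 0.0], [0.0, 0.0, 0.0], [-1.0, 0.0, 0.0], [-0.3, 0.0, 0.0]]
```

Request:
{"method": "move_arm", "body": {
  "fingers": [3.8,3.8,3.8,3.8,3.8,3.8,3.8,3.8,3.8,3.8],
  "offset": [
    [-4.2,0.0,0.0],
    [-4.3,0.0,0.0],
    [0.0,-4.1,2.7],
    [0.0,-4.1,2.6],
    [0.0,-4.2,2.5],
    [0.0,-4.2,2.4],
    [0.0,-4.2,2.4],
    [0.0,-4.2,2.3],
    [0.0,-4.31,2.29],
    [0,0,0]
  ],
  "delta_rot": [
    [0,0,0],
    [0,0,0],
    [-1,0,0],
    [-1,0,0],
    [-1,0,0],
    [-1,0,0],
    [0,0,0],
    [-1,0,0],
    [-0.3,0,0],
    [0,0,0]
  ]
}}

```text
time: 20.32
eef_pos: [0.6225, -0.1994, 0.1697]
eef_rot: [-0.875, 1.57, -0.802]
force: [-0.5, -0.0, -2.1]
grip_width: 0.0461
```

Request:
{"method": "move_arm", "body": {
  "fingers": [3.8,3.8,3.8,3.8,3.8,3.8,3.8],
  "offset": [
    [3,0,0],
    [4.5,0,0],
    [3.5,0,0],
    [2,0,0],
    [0.6,0,0],
    [0.3,0,0],
    [0,0,0]
  ],
  "delta_rot": [
    [0,0,0],
    [0,0,0],
    [0,0,0],
    [0,0,0],
    [0,0,0],
    [0,0,0],
    [0,0,0]
  ]
}}

```text
time: 21.2
eef_pos: [0.6222, -0.1968, 0.0321]
eef_rot: [-0.398, 1.569, -0.322]
force: [0.1, -0.2, -2.8]
grip_width: 0.0458
```

Request:
{"method": "move_arm", "body": {
  "fingers": [3.8,3.8,6,6,6,6,6,6],
  "offset": [
    [0.1,0,0],
    [0,0,0],
    [0,0,0],
    [0,0,0],
    [-1,0,0],
    [-4,0,0],
    [-5,0,0],
    [-4,0,0]
  ],
  "delta_rot": [
    [0,0,0],
    [0,0,0],
    [0,0,0],
    [0,0,0],
    [0,0,0],
    [0,0,0],
    [0,0,0],
    [0,0,0]
  ]
}}

```text
time: 22.2
eef_pos: [0.6219, -0.1968, 0.1728]
eef_rot: [-0.38, 1.569, -0.304]
force: [1.5, -0.2, -0.1]
grip_width: 0.0599
```

```bash
python3 setc.py .6216 -.196 .17 4.3
python3 p.py 6.5 .3494 .2788 .17 33
```

```text
t 22.2 p [ 0.6219 -0.1968  0.1728] phi 4.3 tilt [ 1.7e-03 -5.0e-04 -1.0e+00] w 0.0599 F [ 1.5 -0.2 -0.1]
using cmd [ 0.6216 -0.196   0.17  ]
10 rows end [0.3493 0.2788 0.17  ]
fingers [6.5, 6.5, 6.5, 6.5, 6.5, 6.5, 6.5, 6.5, 6.5, 6.5]
offset [[0.0, 4.9, -2.4], [0.0, 5.1, -2.1], [0.0, 5.2, -1.8], [0.0, 5.2, -1.6], [0.0, 5.3, -1.3], [0.0, 5.4, -1.0], [0.0, 5.4, -0.7], [0.0, 5.5, -0.4], [0.0, 5.5, -0.1], [0.0, 5.41, 0.02]]
delta_rot [[-3.0, 0.0, 0.0], [-3.0, 0.0, 0.0], [-3.0, 0.0, 0.0], [-3.0, 0.0, 0.0], [-3.0, 0.0, 0.0], [-3.0, 0.0, 0.0], [-3.0, 0.0, 0.0], [-3.0, 0.0, 0.0], [-2.0, 0.0, 0.0], [-2.7, 0.0, 0.0]]
```

Request:
{"method": "move_arm", "body": {
  "fingers": [6.5,6.5,6.5,6.5,6.5,6.5,6.5,6.5,6.5,6.5],
  "offset": [
    [0.0,4.9,-2.4],
    [0.0,5.1,-2.1],
    [0.0,5.2,-1.8],
    [0.0,5.2,-1.6],
    [0.0,5.3,-1.3],
    [0.0,5.4,-1.0],
    [0.0,5.4,-0.7],
    [0.0,5.5,-0.4],
    [0.0,5.5,-0.1],
    [0.0,5.41,0.02]
  ],
  "delta_rot": [
    [-3.0,0.0,0.0],
    [-3.0,0.0,0.0],
    [-3.0,0.0,0.0],
    [-3.0,0.0,0.0],
    [-3.0,0.0,0.0],
    [-3.0,0.0,0.0],
    [-3.0,0.0,0.0],
    [-3.0,0.0,0.0],
    [-2.0,0.0,0.0],
    [-2.7,0.0,0.0]
  ]
}}

```text
time: 23.45
eef_pos: [0.3482, 0.2797, 0.171]
eef_rot: [0.072, 1.569, 0.65]
force: [1.0, -0.2, 0.8]
grip_width: 0.065
```

Request:
{"method": "move_arm", "body": {
  "fingers": [6.5,6.5,6.5,6.5,6.5],
  "offset": [
    [2,0,0],
    [3,0,0],
    [2,0,0],
    [0,0,0],
    [0,0,0]
  ],
  "delta_rot": [
    [0,0,0],
    [0,0,0],
    [0,0,0],
    [0,0,0],
    [0,0,0]
  ]
}}

```text
time: 24.08
eef_pos: [0.3494, 0.2784, 0.101]
eef_rot: [0.094, 1.57, 0.67]
force: [0.1, -0.0, -0.9]
grip_width: 0.0654
```

```bash
python3 setc.py .3493 .2788 .1 33
python3 p.py 6.5 .3494 .2788 .025 33
python3 - <<'E'
from bench import manip
import cv2
f=manip.grab_frame("wrist");cv2.imwrite("pics/w4.png",f["color"])
f=manip.grab_frame("scene");cv2.imwrite("pics/s4.png",f["color"])
E
```

```text
t 24.07 p [0.3494 0.2784 0.101 ] phi 33.0 tilt [ 9.e-04  7.e-04 -1.e+00] w 0.0654 F [ 0.1 -0.  -0.9]
using cmd [0.3493 0.2788 0.1   ]
2 rows end [0.3494 0.2788 0.025 ]
fingers [6.5, 6.5]
offset [[3.8, 0.0, 0.0], [3.7, -0.01, 0.01]]
delta_rot [[0.0, 0.0, 0.0], [0.0, 0.0, 0.0]]
```

View pics/w4.png

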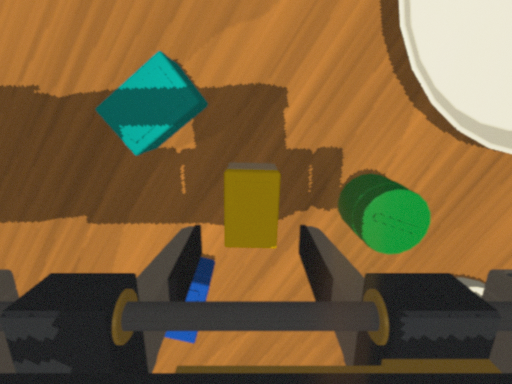

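View pics/s4.png

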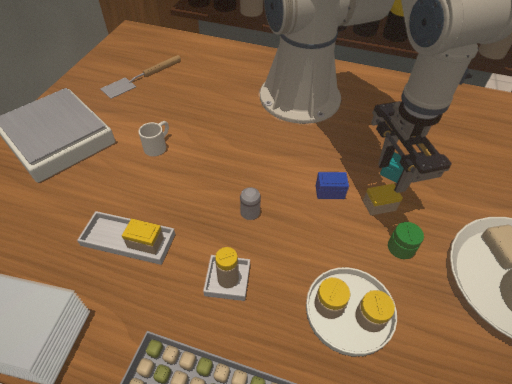

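Request:
{"method": "move_arm", "body": {
  "fingers": [6.5,6.5,6.5,6.5,3.8,3.8,3.8,3.8,3.8,3.8],
  "offset": [
    [2.5,0,0],
    [3,0,0],
    [1.5,0,0],
    [0.5,0,0],
    [0,0,0],
    [0,0,0],
    [0,0,0],
    [0,0,0],
    [-2,0,0],
    [-4,0,0]
  ],
  "delta_rot": [
    [0,0,0],
    [0,0,0],
    [0,0,0],
    [0,0,0],
    [0,0,0],
    [0,0,0],
    [0,0,0],
    [0,0,0],
    [0,0,0],
    [0,0,0]
  ]
}}

```text
time: 25.42
eef_pos: [0.3477, 0.277, 0.0846]
eef_rot: [-3.04, 1.567, -2.464]
force: [0.9, 0.3, -1.7]
grip_width: 0.0458
```

```bash
python3 setc.py .3493 .2788 .085 33
python3 p.py 3.8 .3493 .2788 .17 33 .50 0 .17 18 .628 -.281 .17 4.3
```

```text
t 25.43 p [0.3477 0.277  0.0846] phi 33.0 tilt [-0.0028 -0.0023 -1.    ] w 0.0458 F [ 0.9  0.3 -1.7]
using cmd [0.3493 0.2788 0.085 ]
14 rows end [ 0.628 -0.281  0.17 ]
fingers [3.8, 3.8, 3.8, 3.8, 3.8, 3.8, 3.8, 3.8, 3.8, 3.8, 3.8, 3.8, 3.8, 3.8]
offset [[-4.2, 0.0, 0.0], [-4.3, 0.0, 0.0], [0.0, -5.3, -0.4], [0.0, -5.3, -0.2], [0.0, -5.3, 0.0], [0.0, -5.2, 0.3], [0.0, -5.3, 0.5], [0.0, -5.18, 0.83], [0.0, -5.1, 0.6], [0.0, -5.1, 0.8], [0.0, -5.1, 0.9], [0.0, -5.0, 1.1], [0.0, -5.0, 1.4], [0.0, -4.86, 1.51]]
delta_rot [[0.0, 0.0, 0.0], [0.0, 0.0, 0.0], [3.0, 0.0, 0.0], [2.0, 0.0, 0.0], [3.0, 0.0, 0.0], [2.0, 0.0, 0.0], [3.0, 0.0, 0.0], [2.0, 0.0, 0.0], [2.0, 0.0, 0.0], [2.0, 0.0, 0.0], [2.0, 0.0, 0.0], [3.0, 0.0, 0.0], [2.0, 0.0, 0.0], [2.7, 0.0, 0.0]]
```

Request:
{"method": "move_arm", "body": {
  "fingers": [3.8,3.8,3.8,3.8,3.8,3.8,3.8,3.8],
  "offset": [
    [-4.2,0.0,0.0],
    [-4.3,0.0,0.0],
    [0.0,-5.3,-0.4],
    [0.0,-5.3,-0.2],
    [0.0,-5.3,0.0],
    [0.0,-5.2,0.3],
    [0.0,-5.3,0.5],
    [0.0,-5.18,0.83]
  ],
  "delta_rot": [
    [0.0,0.0,0.0],
    [0.0,0.0,0.0],
    [3.0,0.0,0.0],
    [2.0,0.0,0.0],
    [3.0,0.0,0.0],
    [2.0,0.0,0.0],
    [3.0,0.0,0.0],
    [2.0,0.0,0.0]
  ]
}}

```text
time: 26.42
eef_pos: [0.5, -0.0025, 0.17]
eef_rot: [2.227, 1.571, 2.54]
force: [0.8, 0.6, -1.9]
grip_width: 0.046
```

Request:
{"method": "move_arm", "body": {
  "fingers": [3.8,3.8,3.8,3.8,3.8,3.8,3.8,3.8],
  "offset": [
    [0.0,-5.1,0.6],
    [0.0,-5.1,0.8],
    [0.0,-5.1,0.9],
    [0.0,-5.0,1.1],
    [0.0,-5.0,1.4],
    [0.0,-4.86,1.51],
    [0,0,0],
    [0,0,0]
  ],
  "delta_rot": [
    [2.0,0.0,0.0],
    [2.0,0.0,0.0],
    [2.0,0.0,0.0],
    [3.0,0.0,0.0],
    [2.0,0.0,0.0],
    [2.7,0.0,0.0],
    [0,0,0],
    [0,0,0]
  ]
}}

```text
time: 27.42
eef_pos: [0.627, -0.2811, 0.1693]
eef_rot: [2.478, 1.569, 2.554]
force: [-0.4, 0.4, -1.9]
grip_width: 0.0457
```

```bash
python3 setc.py .628 -.281 .17 4.3
python3 p.py 3.8 .628 -.281 .03 4.3
```

```text
t 27.43 p [ 0.627  -0.2811  0.1693] phi 4.3 tilt [-0.0016  0.0011 -1.    ] w 0.0457 F [-0.4  0.4 -1.9]
using cmd [ 0.628 -0.281  0.17 ]
3 rows end [ 0.628 -0.281  0.03 ]
fingers [3.8, 3.8, 3.8]
offset [[4.7, 0.0, 0.0], [4.6, 0.0, 0.0], [4.7, 0.0, 0.0]]
delta_rot [[0.0, 0.0, 0.0], [0.0, 0.0, 0.0], [0.0, 0.0, 0.0]]
```

Request:
{"method": "move_arm", "body": {
  "fingers": [3.8,3.8,3.8,3.8,3.8,3.8,3.8],
  "offset": [
    [3,0,0],
    [4.5,0,0],
    [3.5,0,0],
    [2,0,0],
    [0.6,0,0],
    [0.3,0,0],
    [0,0,0]
  ],
  "delta_rot": [
    [0,0,0],
    [0,0,0],
    [0,0,0],
    [0,0,0],
    [0,0,0],
    [0,0,0],
    [0,0,0]
  ]
}}

```text
time: 28.3
eef_pos: [0.6286, -0.2819, 0.0321]
eef_rot: [-0.462, 1.569, -0.387]
force: [0.8, -0.5, -1.9]
grip_width: 0.0455
```

Request:
{"method": "move_arm", "body": {
  "fingers": [3.8,3.8,6,6,6,6,6,6,6,6],
  "offset": [
    [0.1,0,0],
    [0,0,0],
    [0,0,0],
    [0,0,0],
    [-1,0,0],
    [-4,0,0],
    [-5,0,0],
    [-4,0,-3],
    [0,0,-5],
    [0,0,-5]
  ],
  "delta_rot": [
    [0,0,0],
    [0,0,0],
    [0,0,0],
    [0,0,0],
    [0,0,0],
    [0,0,0],
    [0,0,0],
    [0,0,0],
    [0,0,0],
    [0,0,0]
  ]
}}

```text
time: 29.55
eef_pos: [0.4975, -0.2917, 0.1714]
eef_rot: [-0.668, 1.569, -0.592]
force: [0.2, -0.5, -0.0]
grip_width: 0.0599
```

Request:
{"method": "move_arm", "body": {
  "fingers": [6,6,6,6,6],
  "offset": [
    [-3,0,-5],
    [-2,0,-4],
    [0,0,0],
    [0,0,0],
    [0,0,0]
  ],
  "delta_rot": [
    [0,0,0],
    [0,0,0],
    [0,0,0],
    [0,0,0],
    [0,0,0]
  ]
}}

```text
time: 30.18
eef_pos: [0.4093, -0.2981, 0.2195]
eef_rot: [2.113, 1.57, 2.19]
force: [0.4, -0.4, -0.1]
grip_width: 0.0601
```

```bash
python3 - <<'E'
from bench import manip
import cv2,pickle
fs={n:manip.grab_frame(n) for n in ["scene","top"]}
for n,f in fs.items(): cv2.imwrite(f"pics/{n}5.png",f["color"])
pickle.dump(fs,open("f1.pkl","wb"));s=manip.state();print(s["time"],s["eef_pos"],s["force"])
E
```

```text
30.275 [ 0.40912472 -0.29802206  0.21932047] [ 1.05109764  0.26944892 -0.07511261]
```

View pics/scene5.png

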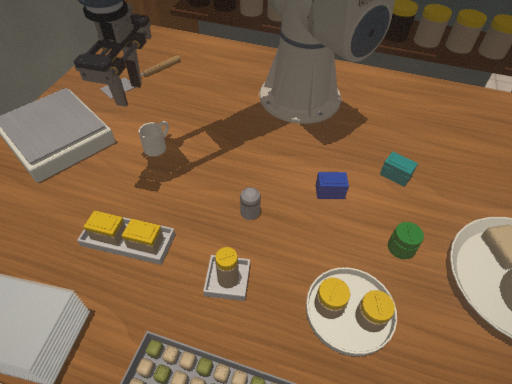

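View pics/top5.png

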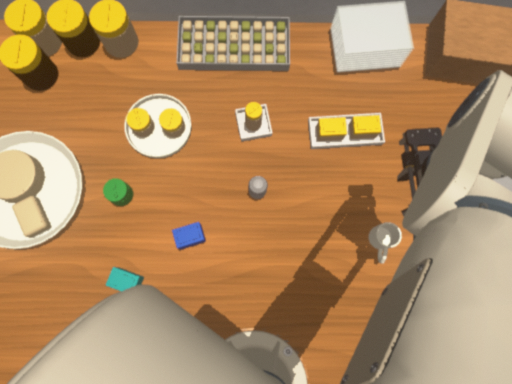

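```bash
python3 - <<'E'
from h import *
fs=pickle.load(open("f1.pkl","rb"));T,Sc=fs["top"],fs["scene"]
yt,ys=yellow(T["color"]),yellow(Sc["color"])
sq=np.r_[circ(.029,.06),circ(.029,.042)]; sl=np.r_[circ(.021,.092),circ(.021,.074)]
tb=np.r_[box(.068,.046,.05),box(.068,.046,.036)]
for n,pts,a,b,z,ya in (("sqA",sq,(138,119),(378,303),.06,[0]),("sqB",sq,(171,120),(334,291),.06,[0]),("slim",sl,(254,110),(227,256),.09,[0]),("tub1",tb,(332,126),(143,232),.05,[1.6]),("tub2",tb,(368,124),(104,222),.05,[1.6])):
    v=[]
    for f,m,uv in ((T,yt,a),(Sc,ys,b)):
        q,s=blob(m,uv);v.append((f,q,s[:4]))
    for dz in (0.,.004,.01):
        p,c=fit(v,pts+[0,0,dz],[*back(T,a,z)[:2],*ya]);print(n,dz,p[:2].round(4),round(np.degrees(p[2])),round(c,3))
E
```

```text
sqA 0.0 [0.6327 0.2931] 7 0.164
sqA 0.004 [0.6324 0.2916] 5 0.169
sqA 0.01 [0.6338 0.2916] 12 0.194
sqB 0.0 [0.6319 0.2117] 1 0.178
sqB 0.004 [0.6325 0.2112] 2 0.187
sqB 0.01 [0.6345 0.2113] 14 0.213
slim 0.0 [0.645  0.0037] -2 0.192
slim 0.004 [0.6463 0.0041] 19 0.193
slim 0.01 [0.6465 0.0047] 13 0.215
tub1 0.0 [ 0.6208 -0.1976] 93 0.16
tub1 0.004 [ 0.6225 -0.1965] 92 0.166
tub1 0.01 [ 0.6227 -0.1932] 93 0.219
tub2 0.0 [ 0.6273 -0.2842] 94 0.165
tub2 0.004 [ 0.6288 -0.282 ] 90 0.169
tub2 0.01 [ 0.6296 -0.2803] 91 0.228
```

```bash
python3 -c "
from bench import manip
print(manip.finish_job())"
```

```text
the job is handed in; nothing more can be done
None
```

All five packs are sorted and the job is handed in at about 30 s of the 128 s allowed. The hand-in reports no verdict, so what follows rests on my own checks.

- **Squat jars:** both stand in the round tray, about 40 mm either side of its centre (limit 56 mm).
- **Slim jar:** it is within 2 mm of the square tray's centre (limit 20 mm).
- **Tubs:** they lie end to end in the long tray, about 42 to 46 mm from its centre lengthwise (limit 75 mm) and within 3 mm of its centre line (limit 36 mm).
- **Seating:** the last pictures show every lid up and nothing on a rim. The fit to the pictures puts the undersides near floor height (it matches 0 to 4 mm far better than 10 mm), but it cannot tell the exact height.
- **Bystanders:** the mug, the shaker and the look-alikes appear where they were at the start. I judged this by eye and did not measure it.
- **Robot:** the gripper ended clear of everything, open and at rest.

No grasp or placing failed and none had to be repeated. No check failed or disagreed.

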